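# Load the drying bar and strap it down

## Robot

A 6-joint arm with a two-finger parallel gripper is mounted at the origin on a cart in front of the work surface, level with it; the furniture and walls round the work are solid. World frame = base frame: x ahead of the robot, y to its left, z up, the work surface at z = 0. Lengths are in m, angles in rad, forces in N, time in s.
With the tool pointing down it reaches from about 0.275 to 0.825 m from the base axis. Payload 4.9 kg.
Tool frame: the origin (TCP) lies midway between the tips of the shut fingers; the grasp point (between the pads) lies 19 mm behind it (bot.grip_depth is the distance from the TCP to the grasp point, in m); y points along the fingers, x is the direction in which the jaws open and shut, and the axes are right-handed (so a half turn about y gives the same grasp; the last joint's range is limited). The gripper opens to 85 mm and grips with 20 to 120 N. Pads are 22 mm wide; open, the fingers measure 114 mm over their backs; the gripper's body (76 mm by 85 mm) begins 54 mm behind the grasp point. The pads swing forward as they close: fully open they stand 13 mm farther back than shut.
Start: joints at [1.186, 0.326, -0.193, 1.052, 0, 1.437], TCP at [0.136, 0.533, 0.231] pointing down, gripper open.
Joint ranges: [-2.65, 2.65], [-0.97, 1.79], [-1.3, 1.35], [-1.93, 2.1], [-1.47, 1.37], [-3.14, 3.14]. Speed limits (rad/s): [2.57, 2.57, 3.14, 3.14, 3.14, 3.14].

## Interface

Orientations are given as a unit quaternion [w, x, y, z].
In Python, from cell import bot gives the robot as it stands. Calls block until the motion is done:
- bot.move_pose(position, orientation): joint-space move of the TCP to a pose.
- bot.move_linear(position, speed=0.15, rotation=None, until_force=None): straight line of the TCP; rotation=None keeps the orientation; speed is the mean speed in m/s. With until_force (N) it stops when the force on the tool has changed by that much, and returns True; else False.
- bot.goto_joints(angles): joint-space move.
- bot.set_gripper(opening, grasp_force=None): opening from 0.0 (shut) to 1.0 (fully open); grasp_force is the grip in N (None keeps the last); returns when the fingers have stopped.
- bot.wait(seconds).
- bot.solve_ik(position, orientation): joint angles nearest the present ones, or None.
- bot.camera(name): name is "scene" or "top" or "wrist"; returns the picture (480x640x3 uint8, red, green, blue); there is no depth.
- bot.calibration(name): a dict with "mtx" (3x3 intrinsics, pixels), "k1" (the pictures are not rectified: a ray, as slopes to the right and down, at radius r is drawn at 1 + k1 r^2 times it, then the intrinsics apply), "extrinsics" (4x4, takes a point from world to camera coordinates); the wrist camera has in their place "hand_eye" (4x4, takes a point from camera to tool coordinates, whose origin is the TCP and whose axes are the tool frame's). Camera axes: x right, y down, z forward; pixel columns grow to the right and rows downward; lengths in m; the calibration is good to about 2 mm. A picture is of the moment at which its call begins: read the wrist's pose just before it. calibration takes no time and is no camera call.
A pose or a line that the arm cannot do raises bot.PlanningError and nothing moves.
- bot.close_job(): hands the job in, once; it reports no verdict.
Trained networks look in the newest picture that a camera, given by its name, has taken for a name from the list of things; names that differ only in an ending like _2 or _b are one class to them, and where a whole thing is asked for, a point or a joint stands for the part that bears it (a point fixed in the world has none). Each returns a list of dicts, best first, with "confidence" (0 to 1); they miss things now and then, are a little off and sometimes report something else, mostly with a low value. They report only what shows in the picture. A call takes as long as a camera call. They do not tell look-alikes from the thing itself.
- bot.search_frame(camera, thing): "bbox" ([left, top, width, height] in pixels, round what is visible of it).
Readings, each from a call of its own:
- bot.read_clock(): time.
- bot.read_joint_positions(): joint angles.
- bot.read_joint_vel(): joint speeds.
- bot.read_joint_efforts(): joint torques, N m.
- bot.read_position(): TCP position.
- bot.read_tool_rot(): TCP orientation.
- bot.read_ft_force(): force on the tool from outside, world axes, zero at the start.
- bot.read_moment(): the same for the moment, N m.
- bot.read_gripper_width(): opening from 0.0 (shut) to 1.0 (fully open).
Only numpy, scipy, OpenCV 4.12 (cv2) and the standard library are available. Lean on these libraries where they do the work, as an engineer would, in place of code of your own. Each camera call takes 0.05 s, during which the arm holds its last target.

## Task

Get the drying stand ready for the oven: hang every part carrier standing on the bench over the horizontal bar, square across it, fully down and upright, one to a bay (any bays will do). When all of them hang, press the three hinged straps on the stand down until each snaps shut and stays shut. Leave the other things on the bench where they are.

Things in the scene. Friction and masses are not known exactly. Their poses are not given: they have to be found in the camera images.
- stand: Fixed drying stand. Steel bar 14 mm thick, 440 long, along the stand's y, axis 135 mm up; x roughly away from the robot. Origin on the bench under its middle. Grey posts at y = 190, 0, -190 mm (feet 90x36 mm; head blocks 70x34 mm, top 134 mm up), each with a strap. Collars 24 mm across, 4 thick, at y = 95 and -95; posts and collars part the bar into 4 bays, each about 75 mm long.
- bay_0 (a point): Point on the bar's axis at the middle of bay 0 (bays counted from +y to -y; stand y = 134.5 mm). Axes as the stand's.
- bay_1 (a point): Point on the bar's axis at the middle of bay 1 (bays counted from +y to -y; stand y = 55.5 mm). Axes as the stand's.
- bay_2 (a point): Point on the bar's axis at the middle of bay 2 (bays counted from +y to -y; stand y = -55.5 mm). Axes as the stand's.
- bay_3 (a point): Point on the bar's axis at the middle of bay 3 (bays counted from +y to -y; stand y = -134.5 mm). Axes as the stand's.
- strap_left (a joint): Strap on the left post (stand y = 190 mm), rad: 0 shut, 0.9 stop, starts 0.65 to 0.85. Plate 70x28x5 mm; hinge line along stand y at stand x = +31 mm, 144 mm up; free end toward stand -x, 72 mm from the hinge, rises as it opens. Shut, it lies flat over the bar, top 148 mm up. A light spring opens it; a detent resists from 0.15 to 0.08 rad (about 5 N down at 48 mm from the hinge), then holds it shut.
- strap_middle (a joint): Strap on the middle post (stand y = 0 mm), rad: 0 shut, 0.9 stop, starts 0.65 to 0.85. Plate 70x28x5 mm; hinge line along stand y at stand x = +31 mm, 144 mm up; free end toward stand -x, 72 mm from the hinge, rises as it opens. Shut, it lies flat over the bar, top 148 mm up. A light spring opens it; a detent resists from 0.15 to 0.08 rad (about 5 N down at 48 mm from the hinge), then holds it shut.
- strap_right (a joint): Strap on the right post (stand y = -190 mm), rad: 0 shut, 0.9 stop, starts 0.65 to 0.85. Plate 70x28x5 mm; hinge line along stand y at stand x = +31 mm, 144 mm up; free end toward stand -x, 72 mm from the hinge, rises as it opens. Shut, it lies flat over the bar, top 148 mm up. A light spring opens it; a detent resists from 0.15 to 0.08 rad (about 5 N down at 48 mm from the hinge), then holds it shut.
- strap_left_press (a point): Point on the upper face of the left strap, on its middle line, 48 mm from the hinge: press here. Moves with the strap.
- strap_middle_press (a point): Point on the upper face of the middle strap, on its middle line, 48 mm from the hinge: press here. Moves with the strap.
- strap_right_press (a point): Point on the upper face of the right strap, on its middle line, 48 mm from the hinge: press here. Moves with the strap.
- carrier_0: Carrier, may be absent, all alike, 0.2 kg: aluminium inverted-V saddle on two legs with dark feet. Origin under its middle, z up. 86 mm long in x; feet 52, legs 30 wide in y; legs 45 apart inside; V ridge 95 up, sides slope 40 deg down to 74. Lifting tab on the ridge: 12 mm in x (grip across this), 30 in y, 94 to 130 mm up. The bar must run along its y, between the legs, under the V.
- carrier_1: Carrier, may be absent, all alike, 0.2 kg: aluminium inverted-V saddle on two legs with dark feet. Origin under its middle, z up. 86 mm long in x; feet 52, legs 30 wide in y; legs 45 apart inside; V ridge 95 up, sides slope 40 deg down to 74. Lifting tab on the ridge: 12 mm in x (grip across this), 30 in y, 94 to 130 mm up. The bar must run along its y, between the legs, under the V.
- carrier_2: Carrier, may be absent, all alike, 0.2 kg: aluminium inverted-V saddle on two legs with dark feet. Origin under its middle, z up. 86 mm long in x; feet 52, legs 30 wide in y; legs 45 apart inside; V ridge 95 up, sides slope 40 deg down to 74. Lifting tab on the ridge: 12 mm in x (grip across this), 30 in y, 94 to 130 mm up. The bar must run along its y, between the legs, under the V.
- carrier_3: Carrier, may be absent, all alike, 0.2 kg: aluminium inverted-V saddle on two legs with dark feet. Origin under its middle, z up. 86 mm long in x; feet 52, legs 30 wide in y; legs 45 apart inside; V ridge 95 up, sides slope 40 deg down to 74. Lifting tab on the ridge: 12 mm in x (grip across this), 30 in y, 94 to 130 mm up. The bar must run along its y, between the legs, under the V.
- carrier_0_saddle (a point): Point 82.5 mm above the carrier's underside, between the legs: the bar's axis passes through it when the carrier hangs fully down.
- carrier_1_saddle (a point): Point 82.5 mm above the carrier's underside, between the legs: the bar's axis passes through it when the carrier hangs fully down.
- carrier_2_saddle (a point): Point 82.5 mm above the carrier's underside, between the legs: the bar's axis passes through it when the carrier hangs fully down.
- carrier_3_saddle (a point): Point 82.5 mm above the carrier's underside, between the legs: the bar's axis passes through it when the carrier hangs fully down.
- plug: Bystander: dark plug 19x55x19 mm lying on the bench, origin under its middle. Leave alone.
- swab_jar: Bystander: white jar of swabs, 45 mm across, 78 mm tall, standing; origin under its middle. Leave alone.
- wash_bottle: Bystander: white bottle 60 mm across, 150 mm tall, standing; origin under its middle. Leave alone.
Mind the look-alikes: they are no part of the job. Leave any orange or purple look-alike of the carrier_0 alone. What is shaped like the carrier_3 but green is not meant.

How it is judged:
On the way, in this order (a step that is already met when the one before it is completed fails the run):
1. every carrier hangs on the bar in a bay, let go ((distance between carrier_0_saddle and bay_0 below 0.024 m or distance between carrier_0_saddle and bay_1 below 0.024 m or distance between carrier_0_saddle and bay_2 below 0.024 m or distance between carrier_0_saddle and bay_3 below 0.024 m) and z of carrier_0_saddle in the frame of bay_0 between -0.006 and 0.006 m and angle between each of carrier_0, carrier_1, carrier_2, carrier_3's own z axis and vertical below 0.2 rad and angle between the y axis of each of carrier_0, carrier_1, carrier_2, carrier_3 and the y axis of stand, either way round below 0.2 rad and linear speed of each of carrier_0, carrier_1, carrier_2, carrier_3 below 0.05 m/s and contact force between each of carrier_0, carrier_1, carrier_2, carrier_3 and the fingers below 0.1 N and (distance between carrier_1_saddle and bay_0 below 0.024 m or distance between carrier_1_saddle and bay_1 below 0.024 m or distance between carrier_1_saddle and bay_2 below 0.024 m or distance between carrier_1_saddle and bay_3 below 0.024 m) and z of carrier_1_saddle in the frame of bay_0 between -0.006 and 0.006 m and (distance between carrier_2_saddle and bay_0 below 0.024 m or distance between carrier_2_saddle and bay_1 below 0.024 m or distance between carrier_2_saddle and bay_2 below 0.024 m or distance between carrier_2_saddle and bay_3 below 0.024 m) and z of carrier_2_saddle in the frame of bay_0 between -0.006 and 0.006 m and (distance between carrier_3_saddle and bay_0 below 0.024 m or distance between carrier_3_saddle and bay_1 below 0.024 m or distance between carrier_3_saddle and bay_2 below 0.024 m or distance between carrier_3_saddle and bay_3 below 0.024 m) and z of carrier_3_saddle in the frame of bay_0 between -0.006 and 0.006 m), for 0.2 s.
2. all three straps are pressed shut (value of joint each of strap_left, strap_middle, strap_right below 0.06 rad), for 0.2 s.
At the end, for the whole second after the job is handed in: Every carrier present hangs let go and at rest, saddle point within 24 mm of a bay's middle and 6 mm of the bar's height, tilt and yaw off the bar under 0.2 rad; then all three straps shut (under 0.06 rad) (all of step 1 and all of step 2); the robot touches nothing.
It fails at once if the plug is moved more than 5 cm (distance of plug from where it was at the start of the episode above 0.05 m).
It fails at once if the swab jar is moved more than 5 cm (distance of swab_jar from where it was at the start of the episode above 0.05 m).
It fails at once if the bottle is moved more than 5 cm (distance of wash_bottle from where it was at the start of the episode above 0.05 m).
Of carrier_0, carrier_1, carrier_2, carrier_3 only 2 to 4 are there at a start; the rules pass over those that are not, and their reading is None.
At some moment in a run one of carrier_0, carrier_1, carrier_2, carrier_3 may be knocked a few centimetres aside while the robot is not near it.
It also fails if it takes over 210 s, if anything falls off the work surface, if the arm or the gripper's body presses on something with over 40 N, if the wrist force passes 120 N, or if a joint passes its speed limit or range.

## Working session

There is one attempt and no reset: what is moved stays moved. The work goes in short steps, each a Python script; the robot and the scene stay as the last script left them, time stands still between calls to the robot, and variables do not carry over. Pictures are saved under pics/ and viewed, and the job is handed in when it is done.

```bash
ls; mkdir -p pics; python3 - <<'E'
from cell import bot
import cv2
for n in ["scene","top","wrist"]:
    im=bot.camera(n); cv2.imwrite(f"pics/{n}0.png",im[:,:,::-1])
    c=bot.calibration(n); print(n,{k:(v.round(4).tolist() if hasattr(v,'round') and hasattr(v,'tolist') else v) for k,v in c.items()})
    for t in ["carrier_0","stand","strap_left","plug","swab_jar","wash_bottle"]:
        print(t,[(d['bbox'],round(d['confidence'],2)) for d in bot.search_frame(n,t)])
print(bot.read_clock(),bot.read_tool_rot(),bot.read_position(),bot.grip_depth)
E
```

```text
pics
scene {'mtx': [[529.7167, 0.0, 316.5673], [0.0, 529.7167, 240.305], [0.0, 0.0, 1.0]], 'k1': -0.10564729231187381, 'extrinsics': [[0.6433, -0.7656, -0.0008, -0.3322], [-0.5264, -0.4415, -0.7266, 0.3634], [0.5559, 0.4678, -0.6871, 1.0795], [0.0, 0.0, 0.0, 1.0]]}
carrier_0 [([248.4, 232.6, 34.7, 56.3], 0.97), ([404.6, 273.1, 34.8, 52.3], 0.91), ([395.0, 367.3, 43.7, 53.0], 0.9), ([373.7, 305.3, 37.9, 58.1], 0.84), ([170.4, 193.8, 34.6, 50.0], 0.71), ([299.9, 270.9, 39.6, 59.0], 0.7), ([211.9, 207.8, 34.3, 46.5], 0.57)]
stand [([267.6, 163.2, 144.6, 135.9], 0.73)]
strap_left []
plug [([286.4, 286.9, 15.9, 14.0], 0.54)]
swab_jar [([459.8, 312.7, 26.8, 26.3], 0.72), ([297.5, 270.8, 39.8, 56.4], 0.68)]
wash_bottle []
top {'mtx': [[479.7216, 0.0, 320.5752], [0.0, 479.7216, 238.8005], [0.0, 0.0, 1.0]], 'k1': -0.08561670582845754, 'extrinsics': [[-0.0275, -0.9994, -0.0191, 0.0212], [-0.98, 0.0307, -0.1965, 0.5487], [0.197, 0.0133, -0.9803, 1.4819], [0.0, 0.0, 0.0, 1.0]]}
carrier_0 [([391.8, 217.6, 24.7, 24.0], 0.86), ([279.6, 261.0, 23.2, 30.3], 0.84), ([432.9, 281.0, 28.3, 31.1], 0.84), 
[... 301 characters left out ...]
.59)]
plug [([304.9, 200.3, 9.9, 18.9], 0.6), ([319.8, 272.5, 11.8, 5.1], 0.39), ([240.3, 197.4, 143.9, 35.6], 0.31), ([246.2, 196.8, 7.9, 19.7], 0.2)]
swab_jar [([433.7, 209.7, 17.2, 18.7], 0.73)]
wash_bottle [([185.0, 212.8, 23.8, 23.9], 0.92), ([280.9, 264.4, 18.7, 29.3], 0.68)]
wrist {'mtx': [[384.6869, 0.0, 321.0213], [0.0, 384.6869, 241.9074], [0.0, 0.0, 1.0]], 'k1': 0.010305975817847389, 'hand_eye': [[1.0, 0.0011, -0.0002, 0.0], [0.0005, -0.2853, 0.9585, -0.1429], [0.001, -0.9585, -0.2853, 0.072], [0.0, 0.0, 0.0, 1.0]]}
carrier_0 []
stand []
strap_left []
plug []
swab_jar []
wash_bottle []
1.05 [-0.55860519  0.55861584  0.43354721 -0.43352669] [0.1365111  0.5328183  0.23128623] 0.0187
```

```bash
python3 - <<'E'
import cv2
a=cv2.imread("pics/scene0.png");cv2.imwrite("pics/scene0c.png",cv2.resize(a[150:450,130:530],None,fx=2,fy=2,interpolation=cv2.INTER_CUBIC))
a=cv2.imread("pics/top0.png");cv2.imwrite("pics/top0c.png",cv2.resize(a[170:330,170:480],None,fx=2.58,fy=2.58,interpolation=cv2.INTER_CUBIC))
E
```

```text
(no output)
```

View pics/scene0c.png

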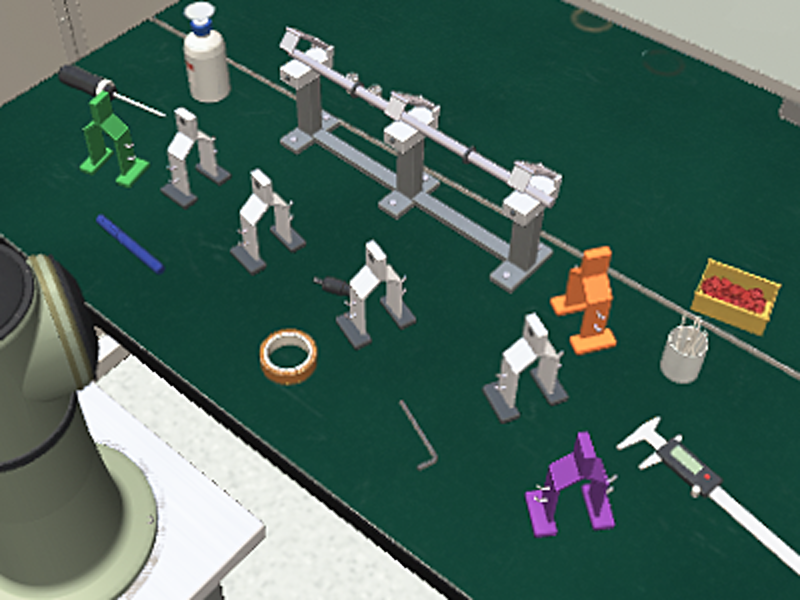

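View pics/top0c.png

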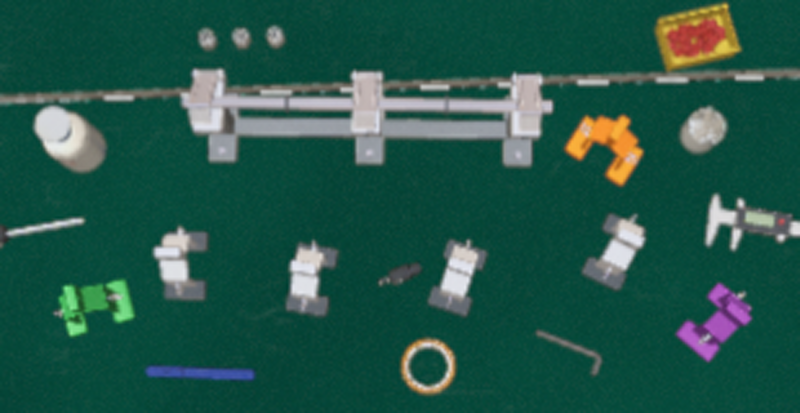

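View pics/scene0.png

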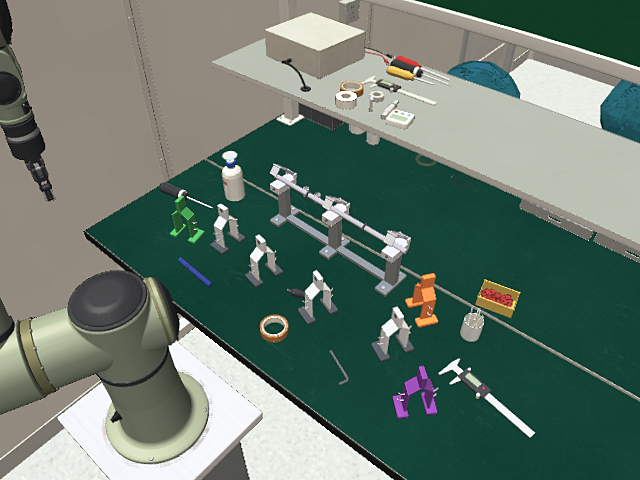

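View pics/wrist0.png

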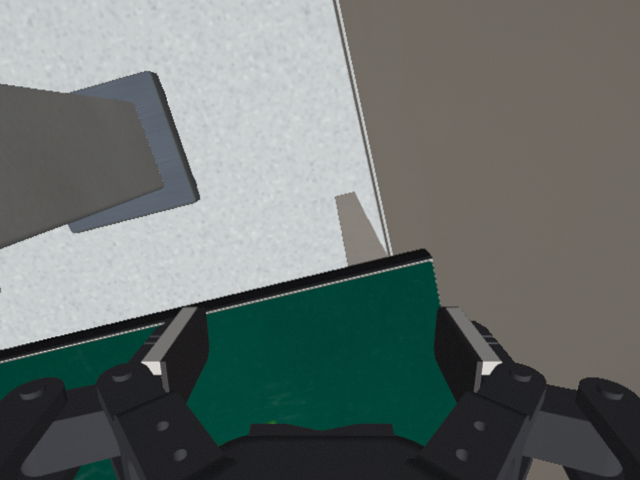

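```bash
cat > h.py <<'E'
from cell import bot
import numpy as np, cv2
from scipy.spatial.transform import Rotation as R
def Rq(q): return R.from_quat([q[1],q[2],q[3],q[0]])
def qR(r):
    x,y,z,w=R.from_matrix(r).as_quat(); return [w,x,y,z]
def cal(n,pose=None):
    """pose=(p,q) for wrist. returns K,dist,T world->cam"""
    c=bot.calibration(n); K=np.array(c['mtx']); d=np.array([c['k1'],0,0,0,0.])
    if n!='wrist': return K,d,np.array(c['extrinsics'])
    T=np.eye(4);T[:3,:3]=Rq(pose[1]).as_matrix();T[:3,3]=pose[0]
    return K,d,np.linalg.inv(T@np.array(c['hand_eye']))
def proj(C,P):
    K,d,T=C;P=np.atleast_2d(np.array(P,float))
    return cv2.projectPoints(P,cv2.Rodrigues(T[:3,:3])[0],T[:3,3],K,d)[0][:,0]
def ray(C,uv,z):
    K,d,T=C
    n=cv2.undistortPoints(np.array(uv,float).reshape(-1,1,2),K,d)[:,0]
    r=np.c_[n,np.ones(len(n))]@T[:3,:3]; o=-T[:3,:3].T@T[:3,3]
    return o+r*((z-o[2])/r[:,2])[:,None]
def down(yaw):
    """tool y down, tool x (jaw axis) at world yaw"""
    x=np.array([np.cos(yaw),np.sin(yaw),0]);y=np.array([0,0,-1.]);return qR(np.c_[x,y,np.cross(x,y)])
def snap(n,name,box=None,f=1):
    pose=(bot.read_position(),bot.read_tool_rot()) if n=='wrist' else None
    im=bot.camera(n)[:,:,::-1].copy(); cv2.imwrite(f"pics/{name}.png",im)
    return im,cal(n,pose)
def carrier_pts():
    P=[]
    L=[]
    def seg(a,b): L.append((a,b))
    for s in(-1,1):
        # foot outline z=0 : outer x=43, y +-26 ; tab
        t=[(s*.006,-.015,.13),(s*.006,.015,.13)]
        seg(*t)
        seg((s*.043,-.026,.0),(s*.043,.026,.0))
        seg((s*.0225,-.015,.074),(s*.0225,.015,.074))
    for y in(-.015,.015):
        seg((-.006,y,.13),(.006,y,.13))
        for s in(-1,1): seg((s*.006,y,.13),(s*.006,y,.095));seg((0,y,.095),(s*.03,y,.074))
    return L
def stand_pts():
    L=[]
    for y in(-.19,0,.19):
        for z,a,b in((0,.045,.018),(.134,.035,.017)):
            c=[(-a,y-b,z),(a,y-b,z),(a,y+b,z),(-a,y+b,z)]
            for i in range(4):L.append((c[i],c[(i+1)%4]))
    for e in((0,.007),(0,-.007)): L.append(((e[1],-.22,.135),(e[1],.22,.135)))
    for y in(-.095,.095): L.append(((-.012,y,.135),(.012,y,.135)))
    return L
def draw(im,C,L,pose,col,f=1):
    x,y,yaw=pose[:3];z=pose[3] if len(pose)>3 else 0
    c,s=np.cos(yaw),np.sin(yaw)
    for a,b in L:
        P=np.array([[c*p[0]-s*p[1]+x,s*p[0]+c*p[1]+y,p[2]+z] for p in(a,b)])
        q=proj(C,P); cv2.line(im,tuple(int(v) for v in q[0]),tuple(int(v) for v in q[1]),col,1)
E
python3 - <<'E'
from h import *
C=cal('top')
f=lambda u,v:(170+u/2.58,170+v/2.58)
def p(n,l,z): print(n,ray(C,[f(*a) for a in l],z).round(3).tolist())
p('feet front edge mid L,M,R',[(222,160),(370,162),(517,165)],0)
p('bar ends',[(182,102),(552,106)],.135)
for i,(a,b) in enumerate([((188,240),(185,297)),((322,257),(308,305)),((468,253),(450,304)),((627,232),(605,276))]):
    p(i,[a,b],0.0)
S=cal('scene')
g=lambda u,v:(130+u/2,150+v/2)
p2=lambda n,l,z: print(n,ray(S,[g(*a) for a in l],z).round(3).tolist())
p2('bar ends',[(552,203),(290,40)],.135)
for t in [(184,113),(262,175),(375,245),(535,320)]: p2('tab',[t],.13)
p2('jar,bottle',[(682,380),(210,98)],0)
E
```

```text
feet front edge mid L,M,R [[0.59, 0.221, 0.0], [0.581, 0.029, 0.0], [0.571, -0.16, 0.0]]
bar ends [[0.633, 0.249, 0.135], [0.614, -0.193, 0.135]]
0 [[0.487, 0.265, 0.0], [0.413, 0.268, 0.0]]
1 [[0.46, 0.093, 0.0], [0.399, 0.112, 0.0]]
2 [[0.459, -0.092, 0.0], [0.395, -0.067, 0.0]]
3 [[0.48, -0.296, 0.0], [0.424, -0.265, 0.0]]
bar ends [[0.615, -0.192, 0.135], [0.653, 0.266, 0.135]]
tab [[0.453, 0.267, 0.13]]
tab [[0.434, 0.107, 0.13]]
tab [[0.433, -0.073, 0.13]]
tab [[0.459, -0.273, 0.13]]
jar,bottle [[0.591, -0.407, 0.0], [0.599, 0.391, 0.0]]
```

```bash
cat > ov.py <<'E'
from h import *
ST=(0.624,0.028,-0.043)
CA=[(0.452,.266,-.04),(.432,.105,-.30),(.430,-.077,-.37),(.455,-.277,-.5)]
E
python3 - <<'E'
from ov import *
for n,(x0,y0,x1,y1) in (('top',(170,170,480,330)),('scene',(130,150,530,450))):
    im=cv2.imread(f'pics/{n}0.png');C=cal(n);k=800/(x1-x0)
    big=cv2.resize(im[y0:y1,x0:x1],None,fx=k,fy=k,interpolation=cv2.INTER_CUBIC)
    class _:pass
    K=C[0].copy();A=np.array([[k,0,-k*x0],[0,k,-k*y0],[0,0,1]]);C2=(A@K,C[1],C[2])
    draw(big,C2,stand_pts(),ST,(0,0,255))
    for c in CA: draw(big,C2,carrier_pts(),c,(0,0,255))
    cv2.imwrite(f'pics/ov_{n}.png',big)
print([bot.solve_ik([c[0],c[1],.28],down(c[2]+a)) for c in CA for a in(0,np.pi)])
E
```

```text
[array([ 0.39111828,  0.25045815, -0.17090622,  1.14943196,  0.        ,
        2.00191461]), array([ 0.39111828,  0.25045815, -0.17090622,  1.14943196,  0.        ,
       -1.13967804]), array([ 0.07211592,  0.09793043, -0.35823413,  1.11463176,  0.        ,
        1.94291225]), array([ 0.07211592,  0.09793043, -0.35823413,  1.11463176,  0.        ,
       -1.19868041]), array([-0.34648204,  0.08299471, -0.37495689,  1.11284473,  0.        ,
        1.59431429]), array([-0.34648204,  0.08299471, -0.37495689,  1.11284473,  0.        ,
       -1.54727836]), array([-0.68546979,  0.26613275, -0.14998361,  1.15467997,  0.        ,
        1.38532654]), array([-0.68546979,  0.26613275, -0.14998361,  1.15467997,  0.        ,
       -1.75626611])]
```

View pics/ov_top.png

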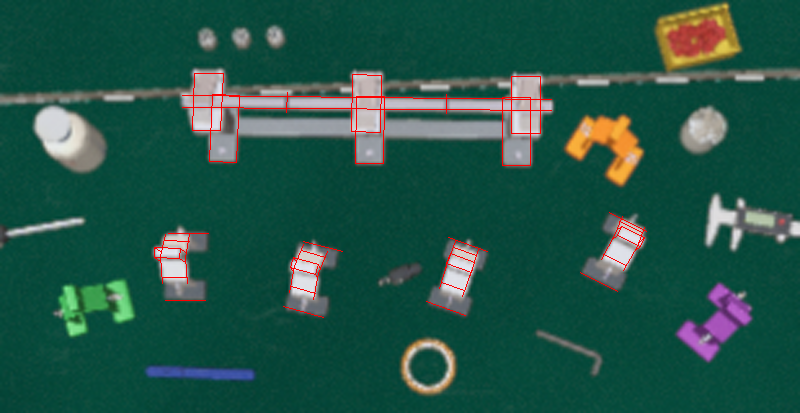

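View pics/ov_scene.png

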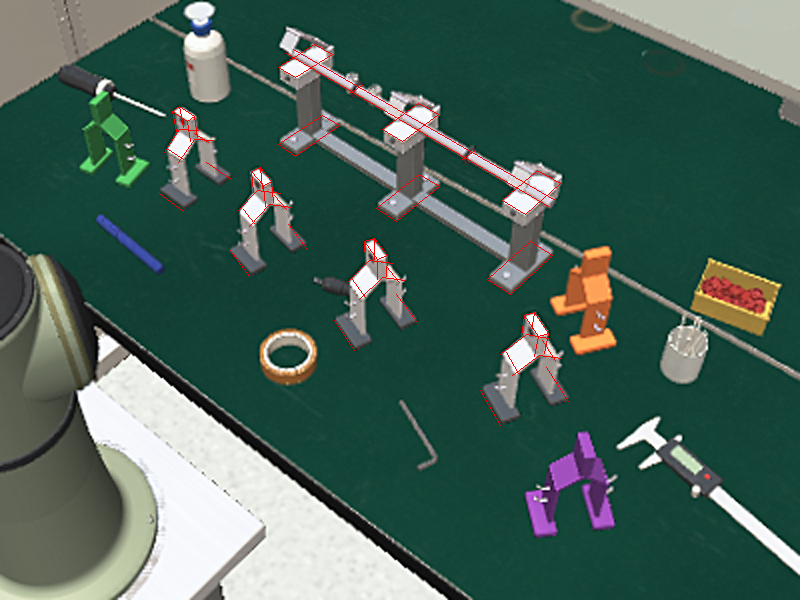

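```bash
cat > m.py <<'E'
from ov import *
def hover(i,z=.28):
    c=CA[i];bot.move_pose([c[0],c[1],z],down(c[2]))
def look(i,name):
    im,C=snap('wrist',name)
    draw(im,C,carrier_pts(),CA[i],(0,0,255));cv2.imwrite(f'pics/{name}.png',im)
E
python3 - <<'E'
from m import *
hover(0);look(0,'w_c0');print(bot.read_position(),bot.read_clock())
E
```

```text
[0.45137892 0.26685264 0.27987357] 2.6333
```

View pics/w_c0.png

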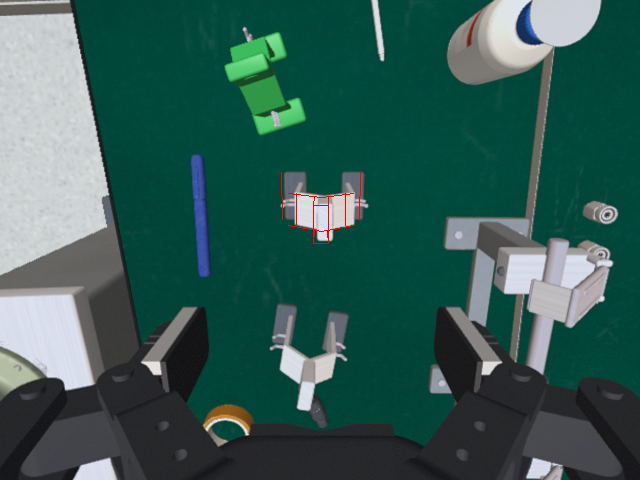

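```bash
cat >> m.py <<'E'
BY=[.1345,.0555,-.0555,-.1345]
def spt(x,y,z):
    c,s=np.cos(ST[2]),np.sin(ST[2]); return [ST[0]+c*x-s*y,ST[1]+s*x+c*y,z]
def grasp(i):
    c=CA[i];bot.move_linear([c[0],c[1],.15],.2)
    print('touch',bot.move_linear([c[0],c[1],.100],.08,until_force=8),bot.read_position())
    bot.set_gripper(0.0,50);bot.wait(.1);print('w',bot.read_gripper_width(),bot.read_position())
    bot.move_linear([c[0],c[1],.29],.2);print('w',bot.read_gripper_width(),bot.read_ft_force())
def carry(b):
    bot.move_pose(spt(-.13,BY[b],.29),down(ST[2]))
    bot.move_linear(spt(0,BY[b],.29),.15);print('w',bot.read_gripper_width(),bot.read_position())
def place(b):
    bot.move_linear(spt(0,BY[b],.165),.12,until_force=12)
    print('touch',bot.move_linear(spt(0,BY[b],.149),.03,until_force=4),bot.read_position(),bot.read_ft_force())
def release(b):
    bot.set_gripper(0.6);bot.wait(.2)
    p=bot.read_position();bot.move_linear(spt(0,BY[b],.29),.2)
    bot.move_linear(spt(-.13,BY[b],.29),.3);print(bot.read_clock())
E
python3 - <<'E'
from m import *
grasp(0);carry(0);snap('scene','s1')
E
```

```text
touch False [0.45235889 0.26611854 0.10037382]
w 0.13555743137249607 [0.4518078  0.26591142 0.09981303]
w 0.12907779065370617 [-0.87705268  0.52608388 -2.69424396]
w 0.13438041690329738 [0.62905337 0.16293011 0.28984671]
```

View pics/s1.png

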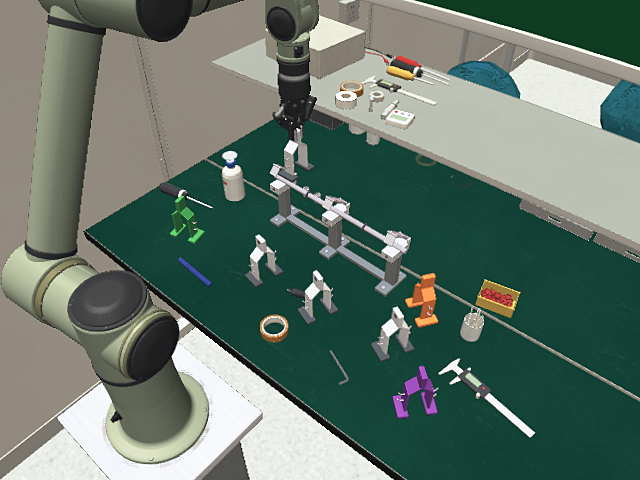

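Carrier 0 is held upright and above the bar; shelf is clear. Lower and release.

```bash
python3 - <<'E'
from m import *
place(0);release(0)
hover(1)
im,C=snap('top','t2');im2,C2=snap('scene','s2')
for n,i,c,(x0,y0,x1,y1) in(('t2',im,C,(170,170,480,330)),('s2',im2,C2,(230,130,450,300))):
    cv2.imwrite(f'pics/{n}c.png',cv2.resize(i[y0:y1,x0:x1],None,fx=2.5,fy=2.5,interpolation=cv2.INTER_CUBIC))
look(1,'w_c1')
E
```

```text
touch True [0.63030111 0.16240479 0.15197819] [1.10132384 0.46404793 2.75233561]
11.4
```

View pics/s2c.png

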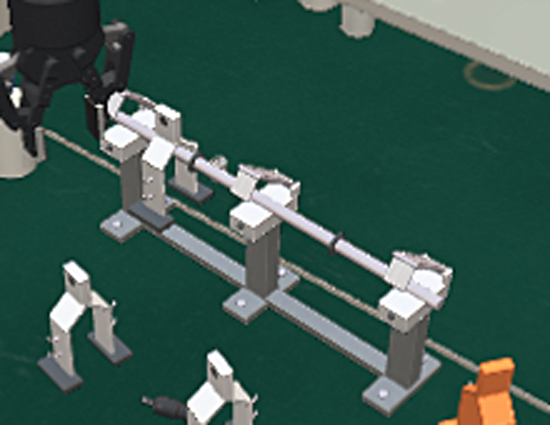

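View pics/w_c1.png

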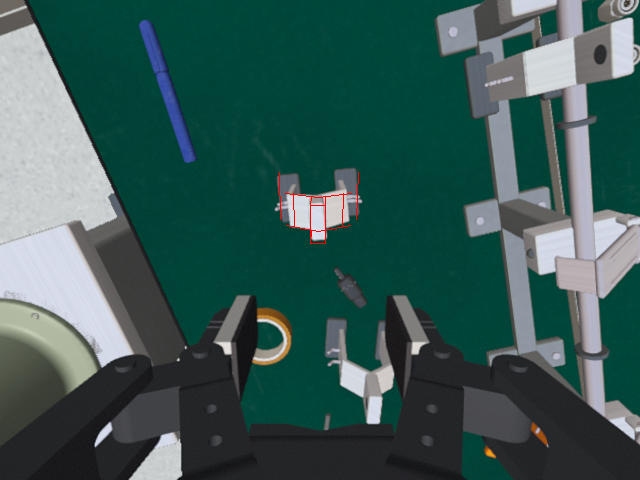

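```bash
python3 - <<'E'
from m import *
grasp(1);carry(1);place(1);release(1)
hover(2)
im,C=snap('top','t3');im2,C2=snap('scene','s3')
cv2.imwrite('pics/s3c.png',cv2.resize(im2[130:380,180:460],None,fx=2.4,fy=2.4,interpolation=cv2.INTER_CUBIC))
look(2,'w_c2')
E
```

```text
touch False [0.43239431 0.10503156 0.10039579]
w 0.1272346771138294 [0.43203705 0.10513999 0.10019429]
w 0.1291074791163413 [-0.2112094   0.17272999 -2.73517593]
w 0.13273651385866372 [0.62554802 0.08366762 0.28999432]
touch True [0.62682992 0.08347185 0.15242782] [1.93946394 0.00766056 3.22172646]
20.35
```

View pics/s3c.png

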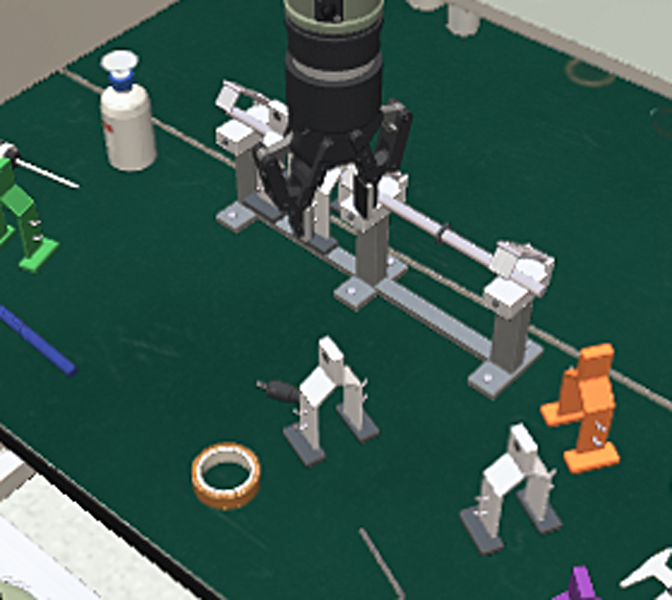

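View pics/w_c2.png

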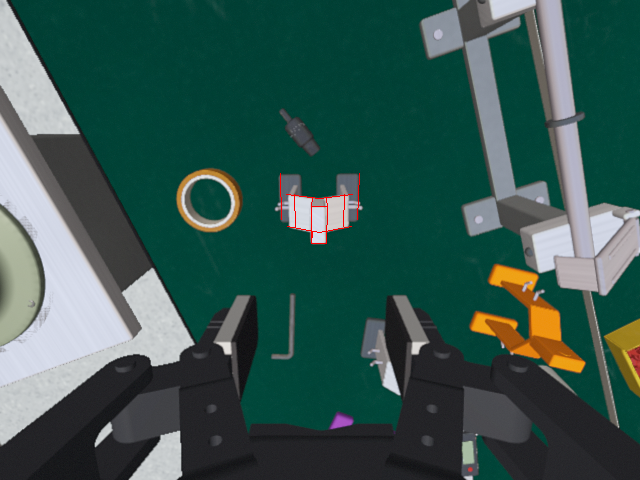

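```bash
python3 - <<'E'
from m import *
grasp(2);carry(2);place(2);release(2)
hover(3)
im,C=snap('top','t4');im2,C2=snap('scene','s4')
cv2.imwrite('pics/s4c.png',cv2.resize(im2[130:380,180:460],None,fx=2.4,fy=2.4,interpolation=cv2.INTER_CUBIC))
look(3,'w_c3')
E
```

```text
touch False [ 0.43039237 -0.07714415  0.10040948]
w 0.129564461162153 [ 0.42989156 -0.07696407  0.10002114]
w 0.133045557015193 [-0.11884846 -0.21093125 -1.2930544 ]
w 0.13030514845367128 [ 0.62081685 -0.02771697  0.28993308]
touch True [ 0.62168713 -0.02744176  0.15208396] [-0.59674703 -0.01613271  3.95181969]
29.6417
```

View pics/s4c.png

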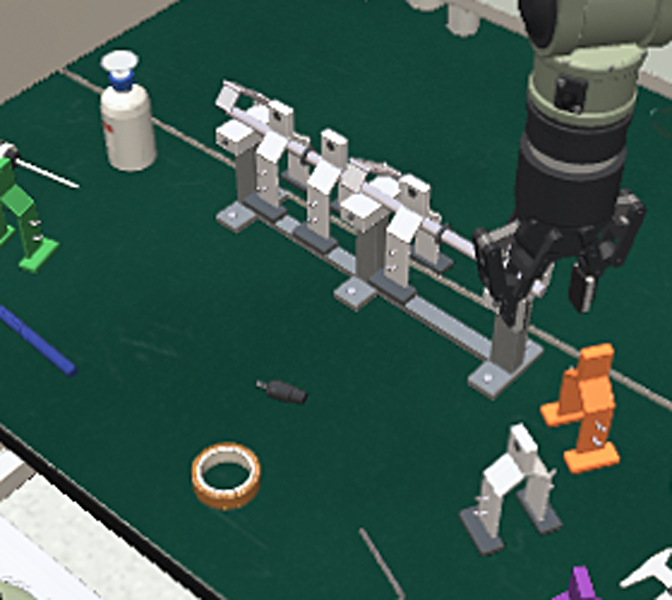

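View pics/w_c3.png

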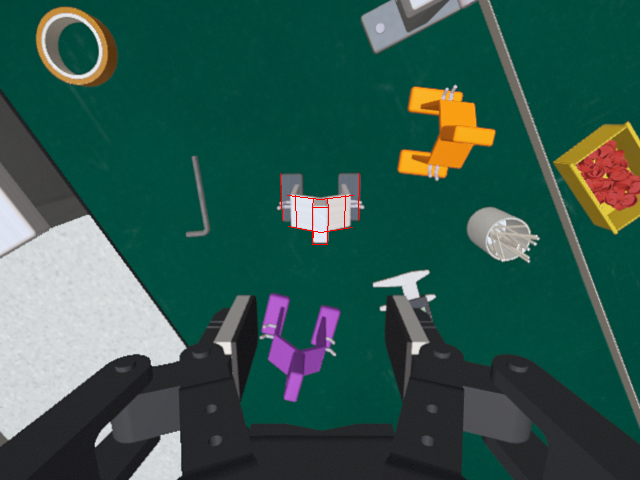

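Three hang well, and carrier 3 is exactly where expected.

```bash
python3 - <<'E'
from m import *
grasp(3);carry(3);place(3);release(3)
bot.move_pose([.40,.03,.35],down(ST[2]))
im,C=snap('top','t5');im2,C2=snap('scene','s5')
def ovl(n,im,C,box):
    x0,y0,x1,y1=box;k=800/(x1-x0)
    big=cv2.resize(im[y0:y1,x0:x1],None,fx=k,fy=k,interpolation=cv2.INTER_CUBIC)
    cv2.imwrite(f'pics/{n}r.png',big)
    C2=(np.array([[k,0,-k*x0],[0,k,-k*y0],[0,0,1]])@C[0],C[1],C[2])
    for y in BY:
        p=spt(0,y,0);draw(big,C2,carrier_pts(),(p[0],p[1],ST[2],.0525),(0,0,255))
    cv2.imwrite(f'pics/{n}o.png',big)
ovl('t5',im,C,(200,170,440,300));ovl('s5',im2,C2,(230,130,470,310))
E
```

```text
touch False [ 0.4552921  -0.27727683  0.10038968]
w 0.1360270805844846 [ 0.45503016 -0.27699957  0.10030238]
w 0.13494052813183816 [-0.78830628 -0.55826985 -2.04875969]
w 0.12781613919451362 [ 0.61759485 -0.10679595  0.28973532]
touch True [ 0.61792392 -0.10642189  0.15261444] [0.31505015 0.08958436 2.77679805]
39.5
```

View pics/s5o.png

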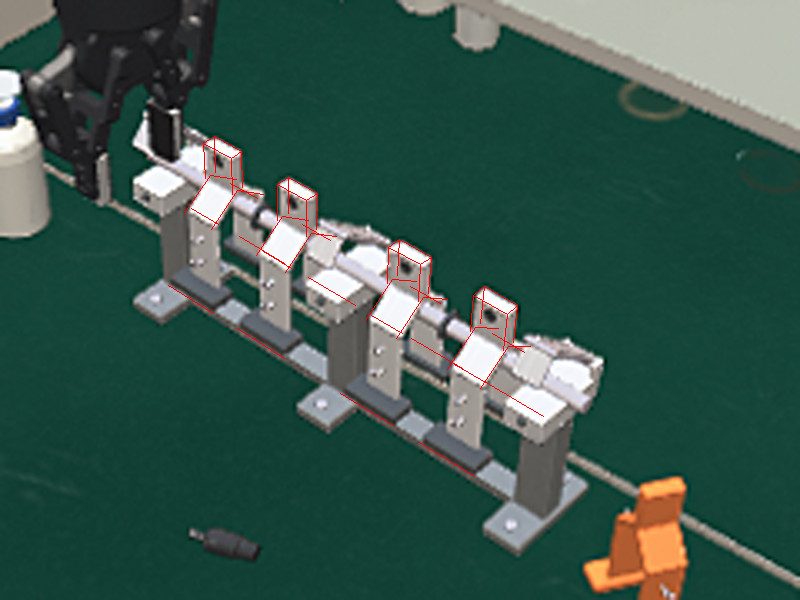

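View pics/t5o.png

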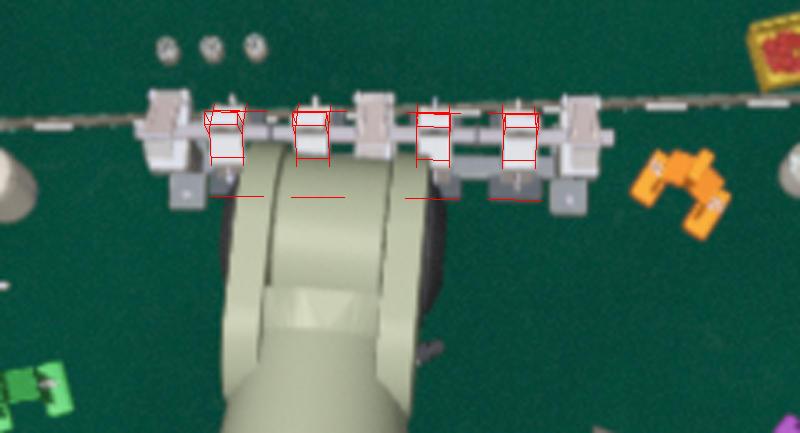

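```bash
python3 - <<'E'
from m import *
bot.set_gripper(0.0)
for y in(.19,0,-.19):
    bot.move_pose(spt(-.015,y,.27),down(ST[2]))
    bot.move_linear(spt(-.015,y,.215),.15)
    f0=bot.read_ft_force()
    print('t',bot.move_linear(spt(-.015,y,.155),.05,until_force=25),bot.read_position(),bot.read_ft_force()-f0)
    print('t',bot.move_linear(spt(-.015,y,.142),.02,until_force=15),bot.read_position(),bot.read_ft_force()-f0)
    bot.move_linear(spt(-.015,y,.27),.15)
bot.move_pose([.35,.03,.36],down(ST[2]));bot.wait(.3)
im,C=snap('scene','s6');im2,_=snap('wrist','w6');im3,_=snap('top','t6');print(bot.read_clock())
cv2.imwrite('pics/s6c.png',cv2.resize(im[130:310,230:470],None,fx=3.33,fy=3.33,interpolation=cv2.INTER_CUBIC))
E
```

```text
t False [0.61737807 0.2185202  0.15540904] [-0.80123966  0.49396058  0.83715111]
t True [0.61739009 0.21865141 0.14782761] [-1.81071615 -0.91033366  5.40590452]
t False [0.60930305 0.02862867 0.15533476] [-1.87530355  0.53423644  1.52056619]
t True [0.60912785 0.02867268 0.14778586] [-1.90401929  0.77917914  9.00047982]
t False [ 0.60120266 -0.16129157  0.15531827] [-0.07268221  0.09710683  0.07827272]
t True [ 0.60090115 -0.16128962  0.14781729] [-1.64025483 -0.22710955  5.59204355]
55.2583
```

View pics/s6c.png

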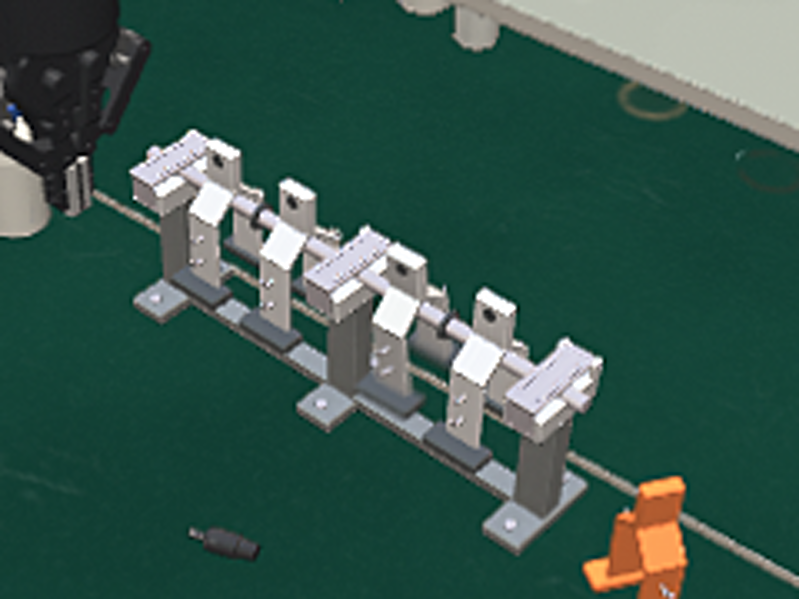

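View pics/w6.png

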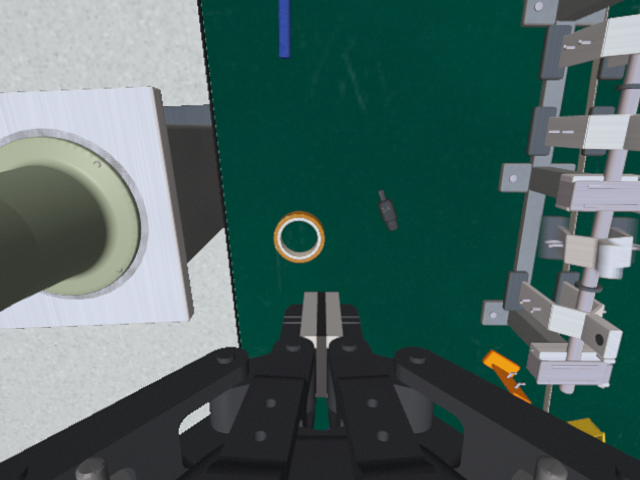

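```bash
python3 - <<'E'
from m import *
p=spt(-.02,-.02,.36);bot.move_pose(p,down(ST[2]));im,C=snap('wrist','w7')
p=spt(-.02,-.16,.36);bot.move_pose(p,down(ST[2]));im,C=snap('wrist','w7b')
bot.move_pose([.35,.35,.36],down(ST[2]));im,C=snap('top','t7');im2,C2=snap('scene','s7')
for n,i,C,b in(('t7',im,C,(220,180,400,260)),('s7',im2,C2,(270,160,430,280))):
    x0,y0,x1,y1=b;k=800/(x1-x0);big=cv2.resize(i[y0:y1,x0:x1],None,fx=k,fy=k,interpolation=cv2.INTER_CUBIC)
    C3=(np.array([[k,0,-k*x0],[0,k,-k*y0],[0,0,1]])@C[0],C[1],C[2])
    q=spt(0,BY[2],0);draw(big,C3,carrier_pts(),(q[0],q[1],ST[2],.0525),(0,0,255))
    cv2.imwrite(f'pics/{n}o.png',big)
E
```

```text
(no output)
```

View pics/w7.png

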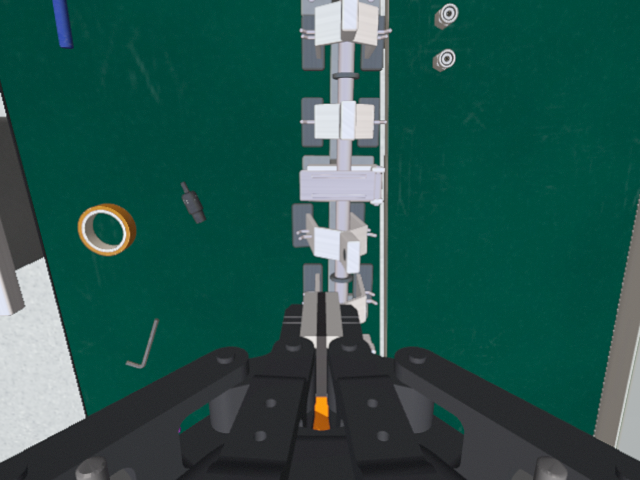

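View pics/t7o.png

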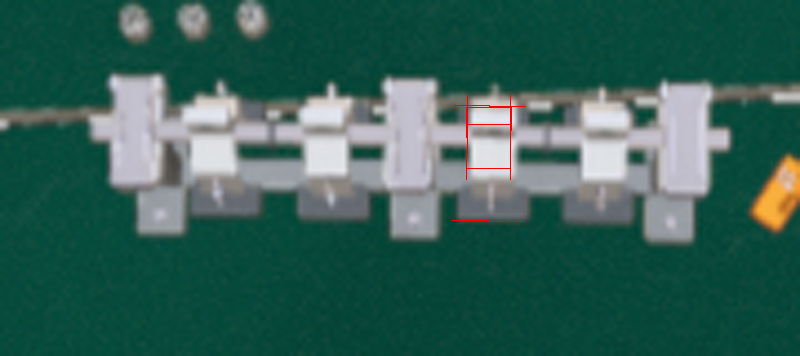

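View pics/s7o.png

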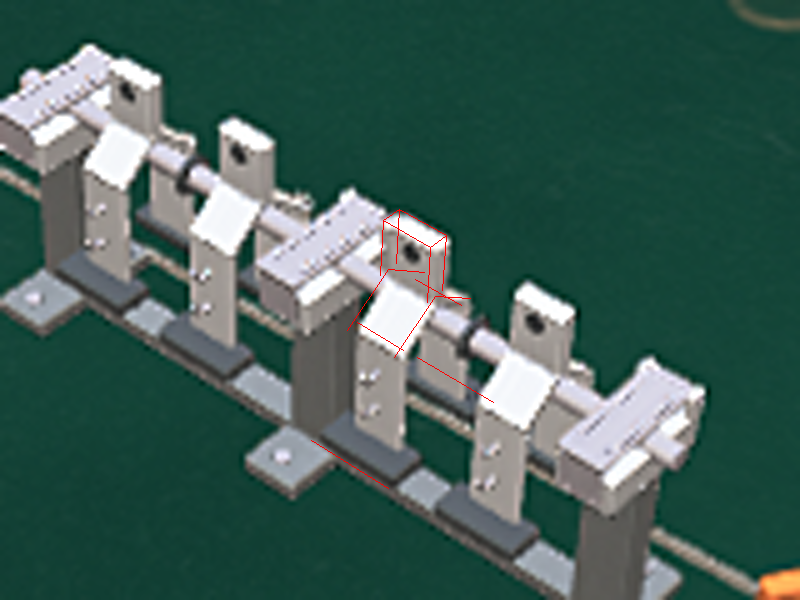

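View pics/w7b.png

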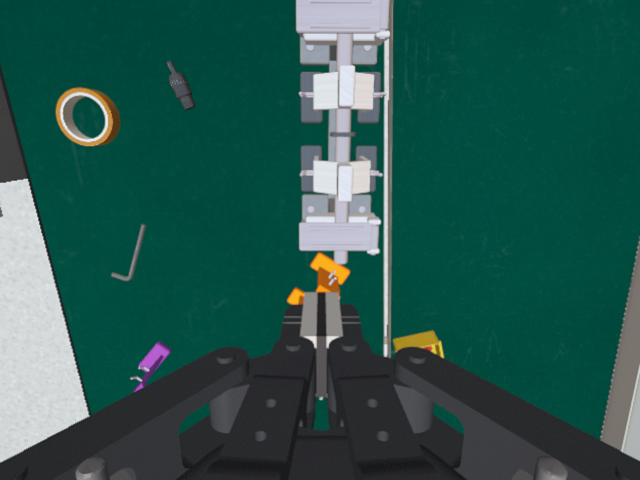

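```bash
python3 - <<'E'
from m import *
bot.wait(3)
p=spt(-.02,-.0,.36);bot.move_pose(p,down(ST[2]));bot.wait(.5);im,C=snap('wrist','w8')
q=[spt(0,y,0) for y in BY]
for t in q: draw(im,C,carrier_pts(),(t[0],t[1],ST[2],.0525),(0,0,255))
cv2.imwrite('pics/w8o.png',im)
bot.move_pose([.35,.35,.36],down(ST[2]));bot.wait(1)
im2,C2=snap('scene','s8');cv2.imwrite('pics/s8c.png',cv2.resize(im2[140:300,240:440],None,fx=4,fy=4,interpolation=cv2.INTER_CUBIC));print(bot.read_clock())
E
```

```text
66.6583
```

View pics/w8o.png

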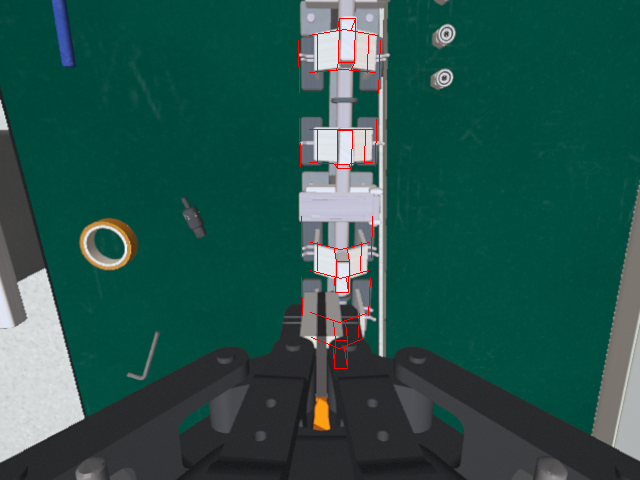

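View pics/s8c.png

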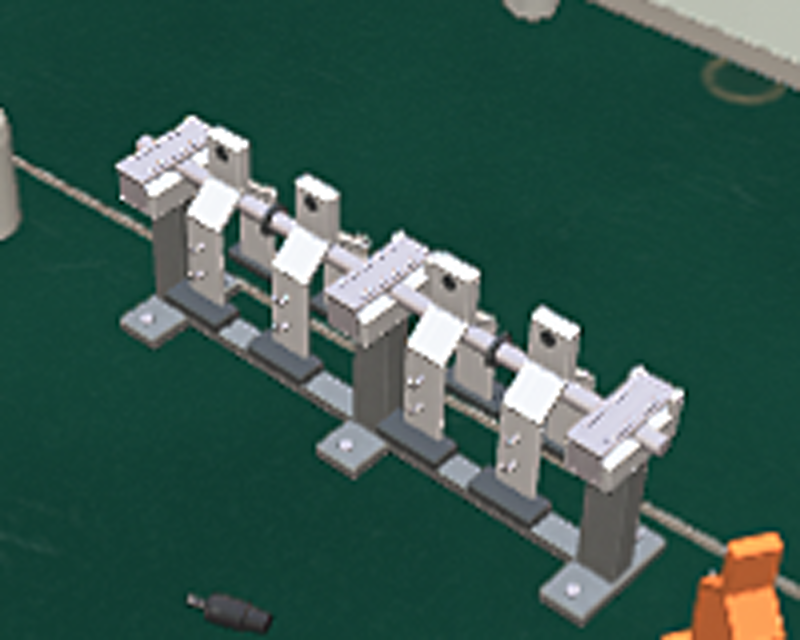

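```bash
python3 - <<'E'
from cell import bot
print(bot.close_job(),bot.read_clock())
E
```

```text
the job is handed in; nothing more can be done
the job is handed in; nothing more can be done
```

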